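# Put the cordless kit away after the workshop session

## Task

Put the cordless kit away: take the charged battery pack off the charger and lay it in the wooden crate, slide every spent pack lying on the table onto a bay of the charger, thumb-latch end last, fully home until the detent clicks in, and once they are all on, switch the charger on at its rocker. Hang every work lamp by its own hook over the rim of a long side of the crate, lamp on the outside, the hook sitting right down on the board so that it hangs freely. Leave the bottle, the hammer and the tea-light glass where they stand.

Things in the scene. Friction and masses are not known exactly. Their poses are not given: they have to be found in the camera images.
- pack0: spent battery pack on the table, black with grey band, 90 (x) x 58 (y) x 50 high, 0.32 kg, may be absent; lies on its mounting channel, pinch across y. Origin: centre of underside, z up. +x end (open channel, plain face) goes on first; -x end is closed, with a grey thumb latch 4 mm proud on top. Channel along x: lips 6 thick leave a slot 28 wide; above them it is 40 wide up to 14.5 over the underside
- pack1: spent battery pack on the table, black with grey band, 90 (x) x 58 (y) x 50 high, 0.32 kg, may be absent; lies on its mounting channel, pinch across y. Origin: centre of underside, z up. +x end (open channel, plain face) goes on first; -x end is closed, with a grey thumb latch 4 mm proud on top. Channel along x: lips 6 thick leave a slot 28 wide; above them it is 40 wide up to 14.5 over the underside
- pack2: the charged pack, of the same make as the spent ones and with the same origin and axes, home on the charger in bay0 at the start; it comes off by pulling it straight back (-x) 90 mm along the rail, with about 10 N to get past the detent, then lifting
- lamp0: cordless work lamp standing upright, black block 44 deep (x) x 56 wide (y) x 68 high, 0.24 kg, may be absent. Origin: centre of underside, z up; white lens on the -x face, flat sides across y; a steel strap hook 22 wide rises from the back (+x) of its top, runs back level and turns down behind
- hook0 (a point): middle of the underside of lamp0's hook, 36 behind (+x) and 76 above the lamp's origin, axes the lamp's; it comes to lie on the board's edge. The strap is 4 thick; the gap from the lamp's back face (x = 22) to its down-turned leg (x = 50 to 54) is 28; the leg reaches 33 below this point, its end flared 4 mm outwards
- lamp1: cordless work lamp standing upright, black block 44 deep (x) x 56 wide (y) x 68 high, 0.24 kg, may be absent. Origin: centre of underside, z up; white lens on the -x face, flat sides across y; a steel strap hook 22 wide rises from the back (+x) of its top, runs back level and turns down behind
- hook1 (a point): middle of the underside of lamp1's hook, 36 behind (+x) and 76 above the lamp's origin, axes the lamp's; it comes to lie on the board's edge. The strap is 4 thick; the gap from the lamp's back face (x = 22) to its down-turned leg (x = 50 to 54) is 28; the leg reaches 33 below this point, its end flared 4 mm outwards
- lamp2: cordless work lamp standing upright, black block 44 deep (x) x 56 wide (y) x 68 high, 0.24 kg, may be absent. Origin: centre of underside, z up; white lens on the -x face, flat sides across y; a steel strap hook 22 wide rises from the back (+x) of its top, runs back level and turns down behind
- hook2 (a point): middle of the underside of lamp2's hook, 36 behind (+x) and 76 above the lamp's origin, axes the lamp's; it comes to lie on the board's edge. The strap is 4 thick; the gap from the lamp's back face (x = 22) to its down-turned leg (x = 50 to 54) is 28; the leg reaches 33 below this point, its end flared 4 mm outwards
- crate: open crate of bare pallet boards, fixed: 200 (x) x 400 (y) x 95 high, boards 20 thick, origin at the centre of its underside. The rims of the two long sides run along y, board middle at x = -90 (the side towards the robot) and +90, top 95 high; the floor inside is 15 high, bare but for two offcuts up to 51 high towards the -y end
- charger_mid (a point): centre of the underside of the two-bay bench charger, fixed: 165 (x) x 210 (y), deck top 20 high, rear housing 60 high across its far end (x = 38 to 82). x is the way packs are pushed on, from the open front (-x) to the rear housing; the front of the deck, x = -82 to -43, is a bare apron
- switch_press (a point): where to press the charger's mains switch: top of the +y half (white bar) of the grey rocker, 14.5 from its pivot; rocker 46 long (y) x 22 wide (x), in the middle of the rear housing's top, 6 to 12 proud of it; its axes are the charger's when off. A flat tip must not lie over the pivot
- switch (a joint): mains rocker: 0 off, 0.26 rad on (marked +y half down by about 4 mm); takes about 2 N and stays where it is left
- bay0 (a point): home of a pack's origin in the right (-y) bay, on the deck, axes the charger's; bays 100 apart. Set the pack on the apron 85 to 90 short (-x) of home, 0 to 2 above the deck, then push along +x until it meets the rear housing: home. Rail: a T, flange 36 wide, 8 to 13 over the deck, round nose 36 short of this point; about 2 mm play sideways
- latch0 (a joint): sprung steel detent on the rail of bay0: 0 up; a pack going on presses it down about 4 mm in the last 18 mm of travel (5 to 12 N push), and it springs back up into the pack when home
- bay1 (a point): home of a pack's origin in the left (+y) bay, on the deck, axes the charger's; bays 100 apart. Set the pack on the apron 85 to 90 short (-x) of home, 0 to 2 above the deck, then push along +x until it meets the rear housing: home. Rail: a T, flange 36 wide, 8 to 13 over the deck, round nose 36 short of this point; about 2 mm play sideways
- latch1 (a joint): sprung steel detent on the rail of bay1: 0 up; a pack going on presses it down about 4 mm in the last 18 mm of travel (5 to 12 N push), and it springs back up into the pack when home
- bottle: drink bottle standing by, 64 across, 200 high; not part of the job
- hammer: hammer lying by; not part of the job
- tealight: small glass tea-light cup, 52 across, 32 high; not part of the job
Things that resemble listed ones, but are neither listed nor needed, are in the scene too. What is shaped like the pack2 but yellow is not meant. Leave any red look-alike of the lamp2 alone.

How it is judged:
On the way, in this order (a step that is already met when the one before it is completed fails the run):
1. every spent pack is home on a charger bay with the detent sprung back up (((x of pack0 in the frame of bay0 between -0.004 and 0.004 m and y of pack0 in the frame of bay0 between -0.005 and 0.005 m and z of pack0 in the frame of bay0 between -0.004 and 0.005 m and angle between the x axis of pack0 and the x axis of bay0, either way round below 0.08 rad and value of joint latch0 below 0.0015 m) or (x of pack0 in the frame of bay1 between -0.004 and 0.004 m and y of pack0 in the frame of bay1 between -0.005 and 0.005 m and z of pack0 in the frame of bay1 between -0.004 and 0.005 m and angle between the x axis of pack0 and the x axis of bay1, either way round below 0.08 rad and value of joint latch1 below 0.0015 m)) and ((x of pack1 in the frame of bay0 between -0.004 and 0.004 m and y of pack1 in the frame of bay0 between -0.005 and 0.005 m and z of pack1 in the frame of bay0 between -0.004 and 0.005 m and angle between the x axis of pack1 and the x axis of bay0, either way round below 0.08 rad and value of joint latch0 below 0.0015 m) or (x of pack1 in the frame of bay1 between -0.004 and 0.004 m and y of pack1 in the frame of bay1 between -0.005 and 0.005 m and z of pack1 in the frame of bay1 between -0.004 and 0.005 m and angle between the x axis of pack1 and the x axis of bay1, either way round below 0.08 rad and value of joint latch1 below 0.0015 m))), for 0.2 s.
2. then the charger is switched on, the packs still home (all of step 1 and value of joint switch above 0.2 rad), for 0.2 s.
At the end, for the whole second after the job is handed in: charged pack in the crate; spent packs home within 4 mm along the rail (5 mm sideways, 0.08 rad), detents up; rocker over 0.2 rad; lamps at rest outside the crate, off the table, within 0.25 rad of upright, hook middle within 13 mm of a long board's middle and -5 to +12 mm from its rim (all of step 2 and x of pack2 in the frame of crate between -0.075 and 0.075 m and y of pack2 in the frame of crate between -0.175 and 0.175 m and z of pack2 in the frame of crate between 0.005 and 0.07 m and linear speed of each of pack2, lamp0, lamp1, lamp2 below 0.03 m/s and ((x of hook0 in the frame of crate between -0.103 and -0.077 m and x of lamp0 in the frame of crate below -0.11 m) or (x of hook0 in the frame of crate between 0.077 and 0.103 m and x of lamp0 in the frame of crate above 0.11 m)) and y of hook0 in the frame of crate between -0.185 and 0.185 m and z of hook0 in the frame of crate between 0.09 and 0.107 m and z of each of lamp0, lamp1, lamp2 in the frame of crate above 0.006 m and angle between each of lamp0, lamp1, lamp2's own z axis and vertical below 0.25 rad and ((x of hook1 in the frame of crate between -0.103 and -0.077 m and x of lamp1 in the frame of crate below -0.11 m) or (x of hook1 in the frame of crate between 0.077 and 0.103 m and x of lamp1 in the frame of crate above 0.11 m)) and y of hook1 in the frame of crate between -0.185 and 0.185 m and z of hook1 in the frame of crate between 0.09 and 0.107 m and ((x of hook2 in the frame of crate between -0.103 and -0.077 m and x of lamp2 in the frame of crate below -0.11 m) or (x of hook2 in the frame of crate between 0.077 and 0.103 m and x of lamp2 in the frame of crate above 0.11 m)) and y of hook2 in the frame of crate between -0.185 and 0.185 m and z of hook2 in the frame of crate between 0.09 and 0.107 m); the robot touches nothing.
It fails at once if the bottle is knocked over (angle between bottle's own z axis and vertical above 0.5 rad).
It fails at once if the bottle, the hammer or the tea-light glass is pushed more than 4 cm away (distance of any of bottle, hammer, tealight from where it was at the start of the episode above 0.04 m).
Of pack0, pack1 only 1 to 2 are there at a start; the rules pass over those that are not, and their reading is None.
Of lamp0, lamp1, lamp2 only 2 to 3 are there at a start; the rules pass over those that are not, and their reading is None.
At some moment in a run one of pack0, pack1 may be knocked a few centimetres aside while the robot is not near it.
Once in a run the grip may slacken for a moment while it holds something.
It also fails if it takes over 210 s, if anything falls off the work surface, if the arm or the gripper's body presses on something with over 40 N, if the wrist force passes 120 N, or if a joint passes its speed limit or range.

## Robot

A 6-joint arm with a two-finger parallel gripper is mounted at the origin on the work surface. World frame = base frame: x ahead of the robot, y to its left, z up, the work surface at z = 0. Lengths are in m, angles in rad, forces in N, time in s.
With the tool pointing down it reaches from about 0.375 to 0.975 m from the base axis. Payload 3.8 kg.
Tool frame: the origin (TCP) lies midway between the tips of the shut fingers; the grasp point (between the pads) lies 19 mm behind it; z points along the fingers, y is the line along which they close (so a half turn about z gives the same grasp; the last joint's range is limited). The gripper opens to 85 mm and grips with 20 to 120 N. Pads are 22 mm wide; open, the fingers measure 114 mm over their backs; the gripper's body (76 mm by 85 mm) begins 54 mm behind the grasp point. The pads swing forward as they close: fully open they stand 13 mm farther back than shut.
Start: joints at [1.183, 0.264, 1.604, -0, 1.274, -0.037], TCP at [0.232, 0.634, 0.231] pointing down, gripper open.
Joint ranges: [-2.63, 2.63], [-0.94, 2.18], [0.31, 2.57], [-1.31, 4.45], [0, 2.66], [-2.55, 2.55]. Speed limits (rad/s): [2.57, 2.57, 3.14, 3.14, 3.14, 3.14].

## Interface

Orientations are given as a rotation vector (axis times angle).
In Python, from workcell import sensors, viewer, job gives the robot as it stands.
- The arm moves only by the shell command python3 -m inch 'ROWS' [FORCE]. ROWS is JSON, one flat list of numbers, 7 for each row, row after row: the shift along the tool's x, y, z in mm, then the turn, a rotation vector about the tool's x, y, z in degrees, then the finger opening in mm, from 0 to 85.4. A call has exactly 8 rows; each row shifts and turns the commanded pose from where the row before left it, along the tool's axes as they then stand; what a row does not reach is not made up. A row lasts 1/10 s, in which the tool goes at most 50 mm and 8.59 degrees, less where a joint would pass 70% of its speed; a pose out of reach is approached as far as the arm can. A call is refused whole if a number of a shift passes 50 or a number of a turn 8.59, either way. A call with a gripper value outside its range is refused whole. The fingers move at their own pace and stop on an object; FORCE is the grip in N (left out, the last holds). Time passes only in rows, so rows that do not move let the fingers close, or fill a call up. It gives the time, the measured TCP pose, the force, the opening and the grip force at its end, in the units of the state.
- sensors.read_state(): the state, without advancing time (a new reading comes with each control period).
- viewer.read_camera(name): name is "scene" or "top"; returns the picture (400x640x3 uint8, red, green, blue); there is no depth.
- viewer.camera_params(name): a dict with "K" (3x3 intrinsics, pixels), "world_to_cam" (4x4, takes a point from world to camera coordinates). Camera axes: x right, y down, z forward; pixel columns grow to the right and rows downward; lengths in m; the calibration is good to about 2 mm. A picture is of the moment at which its call begins. camera_params takes no time and is no camera call.
- job.finish_job(): hands the job in; it is judged then, once.
The state is a dict: "time": time; "q": joint angles; "joint_vel": joint speeds; "joint_torque": joint torques, N m; "tool_pos": TCP position; "tcp_rot": TCP orientation; "wrist_force": force on the tool from outside, world axes, zero at the start; "torque": the same for the moment, N m; "width": opening from 0.0 (shut) to 1.0 (fully open); "grip_force": force on a finger pad.
Only numpy, scipy, OpenCV 4.12 (cv2) and the standard library are available. Lean on these libraries where they do the work, as an engineer would, in place of code of your own. Each camera call takes 0.05 s, during which the arm holds its last target. There are 200 camera calls.

## Working session

There is one attempt and no reset: what is moved stays moved. The work goes in short steps, Python scripts to look and compute and a shell command to move; the robot and the scene stay as the last step left them, time stands still between calls to the robot, and variables do not carry over. Pictures are saved under pics/ and viewed, at most 14 in all, crops included, and the job is handed in when it is done.

```bash
ls; mkdir -p pics
cat > h.py <<'E'
import numpy as np, cv2
from scipy.spatial.transform import Rotation as R
from workcell import sensors, viewer, job
def snap(name,fn,crop=None,s=1):
    im=viewer.read_camera(name)[:,:,::-1]
    cv2.imwrite(f'pics/{fn}_full.png',im)
    if crop: u0,v0,u1,v1=crop; im=im[v0:v1,u0:u1]
    im=cv2.resize(im,None,fx=s,fy=s,interpolation=cv2.INTER_CUBIC)
    cv2.imwrite(f'pics/{fn}.png',im)
def px(name,u,v,z):
    P=viewer.camera_params(name);K=np.array(P['K']);T=np.array(P['world_to_cam'])
    d=T[:3,:3].T@np.linalg.solve(K,[u,v,1]);c=-T[:3,:3].T@T[:3,3]
    return c+d*(z-c[2])/d[2]
def proj(name,p):
    P=viewer.camera_params(name);K=np.array(P['K']);T=np.array(P['world_to_cam'])
    q=K@(T[:3,:3]@np.array(p)+T[:3,3]);return q[:2]/q[2]
def st():
    s=sensors.read_state();M=R.from_rotvec(s['tcp_rot']).as_matrix()
    print('t%.1f'%s['time'],'p',np.round(np.array(s['tool_pos'])*1000,1),'x',np.round(M[:,0],3),'y',np.round(M[:,1],3),'z',np.round(M[:,2],3),'F',np.round(s['wrist_force'],1),'w%.3f g%.1f'%(s['width'],s['grip_force']))
    return s,M
E
python3 - <<'E'
from h import *
snap('top','t1'); snap('scene','s1'); s,M=st(); print(s['tcp_rot'])
for n in('top','scene'):
    P=viewer.camera_params(n);T=np.array(P['world_to_cam']);print(n,-T[:3,:3].T@T[:3,3],np.array(P['K'])[0])
E
```

```text
pics
t0.1 p [231.7 633.3 230.1] x [-0.939  0.344  0.   ] y [ 0.344  0.939 -0.002] z [-0.001 -0.002 -1.   ] F [-0.2 -0.4 -0.1] w1.001 g0.0
[-0.54815054 -3.09294862  0.00312556]
top [ 0.31458305 -0.00871594  1.28209287] [455.05103704   0.         326.42558586]
scene [ 1.67582871 -0.08504178  1.30716244] [494.49125857   0.         314.40152681]
```

View pics/t1.png

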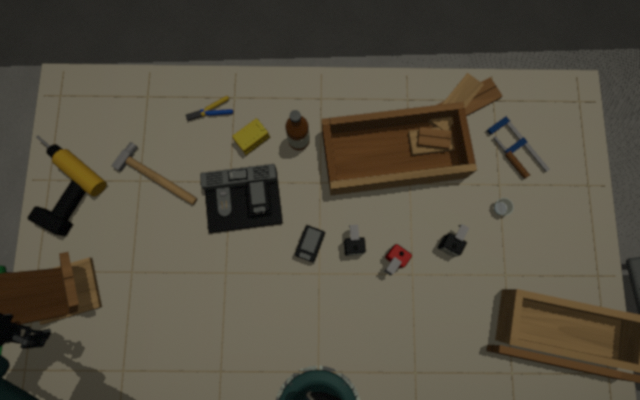

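View pics/s1.png

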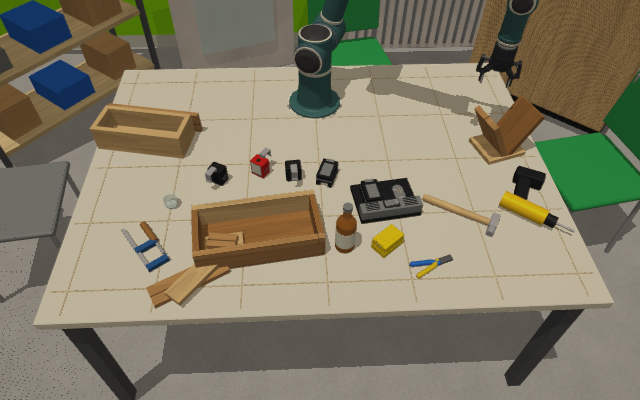

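The top view shows these objects, by pixel:

- **Charger:** (241,198). The charged pack is on its right bay at (257,197); the left bay is an empty rail at (223,200).
- **Spent pack candidates:** black (310,243); yellow look-alike (251,136).
- **Lamp candidates:** black (354,240) and (454,240); red look-alike (397,258).
- **Crate candidates:** centre (398,148); decoys at (570,330) and (50,290).

I choose the black pack, the two black lamps and the centre crate.

Run:
```python
from h import *
im=cv2.imread('pics/t1_full.png')
im=np.clip(255*(im/255.)**0.55,0,255).astype('uint8')
def c(fn,u0,v0,u1,v1,s): cv2.imwrite(fn,cv2.resize(im[v0:v1,u0:u1],None,fx=s,fy=s,interpolation=cv2.INTER_CUBIC))
c('pics/c1.png',190,155,350,275,5)
c('pics/c2.png',320,90,520,240,4)
c('pics/c3.png',290,200,490,290,4)
```

```text
(no output)
```

View pics/c1.png

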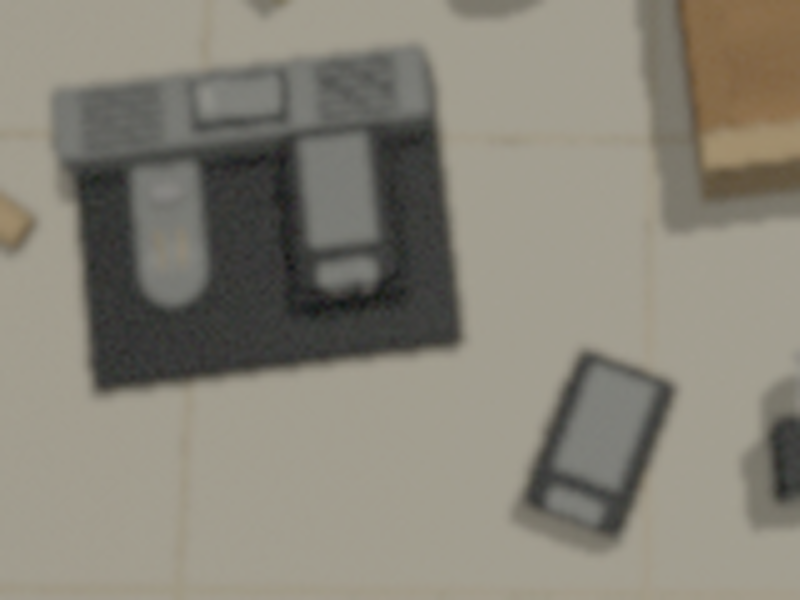

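View pics/c2.png

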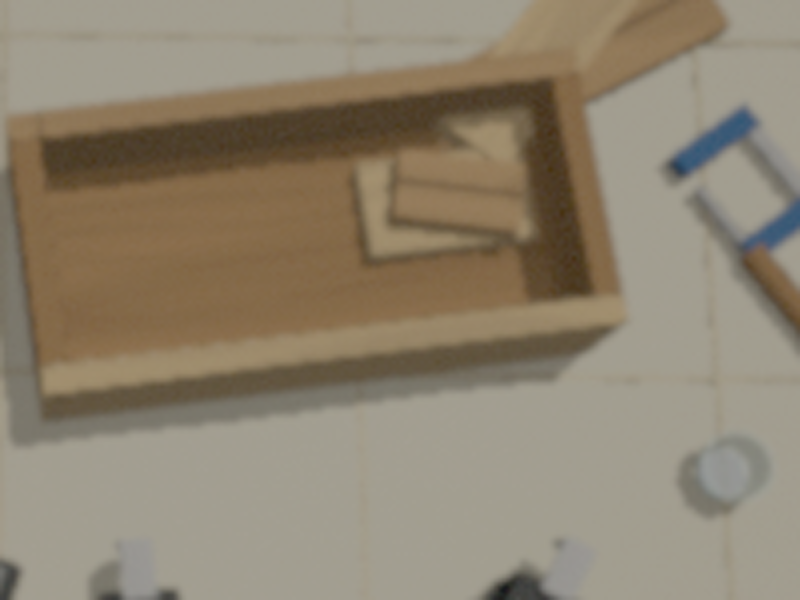

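View pics/c3.png

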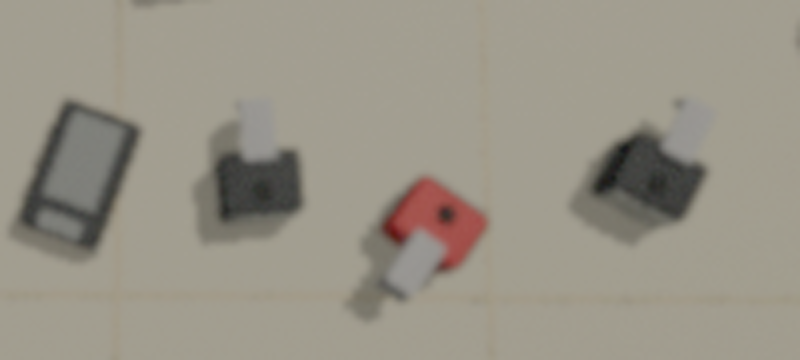

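The close crops show:

- **Spent pack:** black with grey band, around (310,243), latch towards the robot.
- **Lamps:** black, at (354,246) and (455,243), hooks pointing away from the robot.
- **Charger:** bay1 is empty. The rocker's white bar is at its left end (c1 ≈ 207,97).
- **Crate:** offcuts at the right (-y) end.

Next I fit the poses.

```bash
cat >> h.py <<'E'
from scipy.optimize import least_squares
def fit(name,loc,uv,x0):
    loc=np.array(loc,float);uv=np.array(uv,float)
    def f(p):
        c,s=np.cos(p[2]),np.sin(p[2]);W=loc.copy()
        W[:,0]=p[0]+c*loc[:,0]-s*loc[:,1];W[:,1]=p[1]+s*loc[:,0]+c*loc[:,1]
        return (np.array([proj(name,w) for w in W])-uv).ravel()
    r=least_squares(f,x0,loss='soft_l1');return r.x,r.fun.reshape(-1,2)
def tow(p,l):  # local xy -> world
    c,s=np.cos(p[2]),np.sin(p[2]);return np.array([p[0]+c*l[0]-s*l[1],p[1]+s*l[0]+c*l[1]])
PK=[(.045,.029,.05),(.045,-.029,.05),(-.045,-.029,.05),(-.045,.029,.05)]
LM=[(.022,.028,.068),(.022,-.028,.068),(-.022,-.028,.068),(-.022,.028,.068),(.054,.011,.08),(.054,-.011,.08)]
E
python3 - <<'E'
from h import *
def sh(n,loc,uv,o,s,x0):
    p,r=fit('top',loc,np.array(uv)/s+np.array(o)-0.5+0.5/s,x0);print(n,np.round(p[:2]*1000,1),'yaw',round(np.degrees(p[2]),1),'res',np.round(r,1).tolist())
sh('pack',PK,[(587,350),(675,385),(610,540),(525,500)],(190,155),5,[.5,0,-.4])
sh('pack2',[(.045,.029,.07),(-.045,-.029,.07)][1:]+[(-.045,.029,.07),(.035,.015,.07),(.035,-.015,.07)],[(397,300),(290,312),(300,140),(372,132)],(190,155),5,[.55,.15,.1])
sh('chg',[(-.0825,.105,.02),(-.0825,-.105,.02),(.082,.105,.06),(.082,-.105,.06),(.038,-.105,.06),(.038,.105,.06)],[(97,388),(460,343),(53,90),(425,47),(437,122),(65,165)],(190,155),5,[.6,.2,.1])
sh('crate',[(.1,.2,.095),(.1,-.2,.095),(-.1,-.2,.095),(-.1,.2,.095)],[(10,117),(570,50),(622,318-4),(43,393)],(320,90),4,[.7,-.2,.1])
sh('lampA',LM,[(217,155),(298,150),(301,210),(222,219),(237,100),(273,98)],(290,200),4,[.5,-.1,0])
sh('lampB',LM,[(645,135),(706,170),(683,220),(612,190),(683,97),(713,110)],(290,200),4,[.5,-.4,-.4])
E
```

```text
pack [439.8  25.8] yaw -22.1 res [[-0.9, -0.7], [1.1, 0.5], [1.3, 0.2], [-1.6, -0.1]]
pack2 [561.9 167.7] yaw 4.2 res [[0.0, -1.9], [-0.1, -2.9], [2.1, 2.3], [-1.3, 3.2]]
chg [565. 216.] yaw 7.5 res [[-1.1, 0.6], [1.5, 0.5], [-0.2, -0.3], [1.1, -0.6], [0.3, -0.3], [-1.5, 0.1]]
crate [ 709.7 -212.4] yaw 8.1 res [[-1.9, -0.6], [0.3, -1.6], [1.5, 1.2], [-0.3, 0.5]]
lampA [433.4 -95.3] yaw 4.4 res [[-0.4, -0.6], [0.2, -0.7], [0.9, 0.7], [-0.4, -0.1], [0.3, 0.3], [-0.5, 0.3]]
lampB [ 438.4 -363.7] yaw -26.3 res [[-2.3, -1.1], [1.5, -0.5], [0.8, 1.7], [-0.7, -0.2], [0.0, 0.1], [0.1, 0.5]]
```

The fits agree with the sizes given: one spent pack, two lamps, charger yaw about 7.5°. First I move above pack2 on the charger.

```bash
python3 -m inch '[-25,-17,0,0,0,0,85, -40,-27.5,0,0,0,0,85, -40,-27.5,0,0,0,0,85, -40,-27.5,0,0,0,0,85, -40,-27.5,0,0,0,0,85, -40,-27.5,0,0,0,0,85, -40,-27.5,0,0,0,0,85, -40,-27.5,0,0,0,0,85]' 60
python3 -m inch '[-40,-27.5,0,0,0,0,85, -40,-27.5,0,0,0,0,85, -40,-27.5,0,0,0,0,85, -40,-27.5,0,0,0,0,85, 0,0,0,0,0,-6.9,85, 0,0,0,0,0,-6.9,85, 0,0,0,0,0,-6.9,85, 0,0,0,0,0,-6.9,85]'
python3 -c "
from h import *
st()"
```

```text
time: 0.9
tool_pos: [0.4469, 0.3304, 0.2309]
tcp_rot: [-0.548, -3.093, 0.001]
wrist_force: [0.7, 0.5, 0.3]
width: 0.997
grip_force: 0.0
time: 1.7
tool_pos: [0.5586, 0.1735, 0.2305]
tcp_rot: [0.212, -3.133, 0.0]
wrist_force: [0.8, -0.5, -0.4]
width: 0.999
grip_force: 0.0
t1.7 p [558.6 173.5 230.5] x [-0.991 -0.135  0.001] y [-0.135  0.991 -0.   ] z [-0.001 -0.    -1.   ] F [ 0.8 -0.5 -0.4] w0.999 g0.0
```

```bash
python3 -m inch '[-4,-7.5,20,0,0,0.2,85, 0,0,40,0,0,0,85, 0,0,40,0,0,0,85, 0,0,40,0,0,0,85, 0,0,30,0,0,0,85, 0,0,20,0,0,0,85, 0,0,8,0,0,0,85, 0,0,0,0,0,0,85]' 25
python3 -m inch '[0,0,0,0,0,0,50, 0,0,0,0,0,0,50, 0,0,0,0,0,0,50, 0,0,0,0,0,0,50, 0,0,0,0,0,0,50, 0,0,0,0,0,0,50, 0,0,0,0,0,0,50, 0,0,0,0,0,0,50]' 25
python3 -c "
from h import *
s,M=st();print(s['torque'],s['width']*85.4)"
```

```text
time: 2.5
tool_pos: [0.5624, 0.1668, 0.0317]
tcp_rot: [0.2, -3.132, 0.001]
wrist_force: [0.8, 0.1, 0.3]
width: 0.995
grip_force: 0.0
time: 3.3
tool_pos: [0.5654, 0.1676, 0.0353]
tcp_rot: [-0.2, 3.132, 0.001]
wrist_force: [-0.5, -0.2, 6.5]
width: 0.672
grip_force: 29.5
t3.3 p [565.4 167.6  35.3] x [-0.992 -0.127 -0.004] y [-0.127  0.992  0.001] z [ 0.003  0.001 -1.   ] F [-0.5 -0.2  6.5] w0.672 g29.5
[ 0.1602647  -0.02730815 -0.02674083] 57.41247138741158
```

```bash
python3 -m inch '[0,0,0,0,0,0,50, 0,0,0,0,0,0,50, 4,0,0,0,0,0,50, 6,0,0,0,0,0,50, 8,0,0,0,0,0,50, 12,0,0,0,0,0,50, 15,0,0,0,0,0,50, 15,0,0,0,0,0,50]' 60
python3 -c "
from h import *
s,M=st();print(s['torque'],s['width']*85.4)"
python3 -m inch '[15,0,0,0,0,0,50, 12,0,0,0,0,0,50, 10,0,0,0,0,0,50, 0,0,0,0,0,0,50, 0,0,0,0,0,0,50, 0,0,0,0,0,0,50, 0,0,0,0,0,0,50, 0,0,0,0,0,0,50]'
python3 -c "
from h import *
s,M=st();print(s['torque'],s['width']*85.4)"
```

```text
time: 4.1
tool_pos: [0.507, 0.1601, 0.0354]
tcp_rot: [-0.2, 3.128, 0.002]
wrist_force: [5.7, 0.7, 7.3]
width: 0.668
grip_force: 65.3
t4.1 p [507.  160.1  35.4] x [-0.992 -0.127 -0.007] y [-0.127  0.992  0.001] z [ 0.007  0.002 -1.   ] F [5.7 0.7 7.3] w0.668 g65.3
[ 0.21023977 -0.7499732   0.02761108] 57.0318625658033
time: 4.9
tool_pos: [0.4683, 0.1552, 0.0351]
tcp_rot: [-0.2, 3.133, 0.001]
wrist_force: [-1.3, -0.7, 12.5]
width: 0.667
grip_force: 66.0
t4.9 p [468.3 155.2  35.1] x [-0.992 -0.127 -0.002] y [-0.127  0.992  0.   ] z [ 0.002  0.001 -1.   ] F [-1.3 -0.7 12.5] w0.667 g66.0
[0.17127411 0.04580743 0.05546628] 56.99985373995869
```

```bash
python3 -m inch '[0,0,-10,0,0,0,50, 0,0,-30,0,0,0,50, 0,0,-40,0,0,0,50, 0,0,-40,0,0,0,50, 0,-10,-20,0,0,0,50, 0,-35,0,0,0,0,50, 0,-43,0,0,0,0,50, 0,-43,0,0,0,0,50]'
python3 -m inch '[0,-43,0,0,0,0,50, 0,-43,0,0,0,0,50, 0,-40,0,0,0,0,50, -30,-10,0,0,0,0,50, -40,-10,0,0,0,0,50, -40,-10,0,0,0,0,50, -40,-9,0,0,0,0,50, -42,-9,0,0,0,0,50]'
python3 -m inch '[0,0,0,0,0,0,50, 0,0,0,0,0,0,50, 0,0,0,0,0,0,50, 0,0,0,0,0,0,50, 0,0,0,0,0,0,50, 0,0,0,0,0,0,50, 0,0,0,0,0,0,50, 0,0,0,0,0,0,50]'
python3 -c "
from h import *
s,M=st();print(s['torque'],s['width']*85.4)
snap('top','t2',(200,90,500,290),2.6)"
```

```text
time: 5.7
tool_pos: [0.4822, 0.0239, 0.1724]
tcp_rot: [0.202, -3.132, -0.0]
wrist_force: [-0.2, 0.2, -2.9]
width: 0.665
grip_force: 65.4
time: 6.5
tool_pos: [0.6959, -0.1232, 0.1712]
tcp_rot: [0.199, -3.13, -0.002]
wrist_force: [-0.4, -0.1, -2.2]
width: 0.667
grip_force: 70.2
time: 7.3
tool_pos: [0.6967, -0.1234, 0.1737]
tcp_rot: [-0.2, 3.135, -0.0]
wrist_force: [-0.3, 0.2, -3.6]
width: 0.67
grip_force: 70.2
t7.3 p [ 696.7 -123.4  173.7] x [-0.992 -0.127 -0.   ] y [-0.127  0.992 -0.   ] z [ 0. -0. -1.] F [-0.3  0.2 -3.6] w0.670 g70.2
[-0.01224117 -0.01368907 -0.00571589] 57.19503082226153
```

View pics/t2.png

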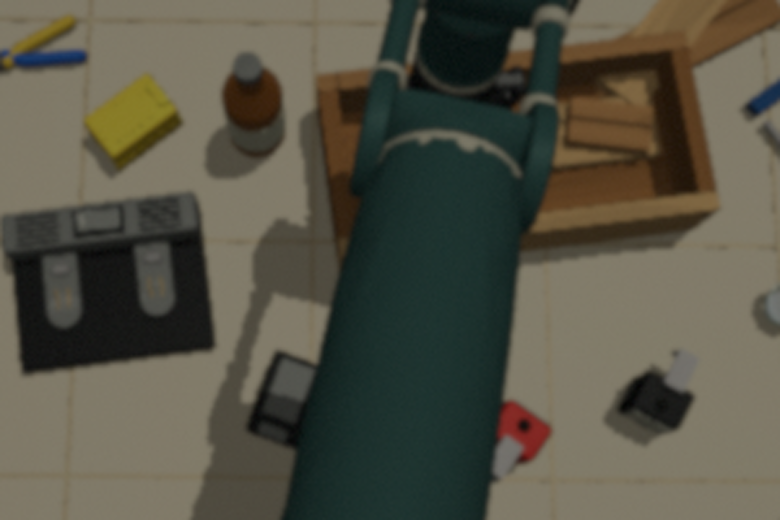

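```bash
python3 -m inch '[0,0,30,0,0,0,50, 0,0,40,0,0,0,50, 0,0,40,0,0,0,50, 0,0,20,0,0,0,50, 0,0,8,0,0,0,50, 0,0,3,0,0,0,50, 0,0,0,0,0,0,50, 0,0,0,0,0,0,50]'
python3 -m inch '[0,0,0,0,0,0,85, 0,0,0,0,0,0,85, 0,0,0,0,0,0,85, 0,0,0,0,0,0,85, 0,0,-20,0,0,0,85, 0,0,-40,0,0,0,85, 0,0,-40,0,0,0,85, 0,0,-40,0,0,0,85]'
python3 -c "
from h import *
s,M=st()"
```

```text
time: 8.15
tool_pos: [0.6986, -0.1237, 0.0347]
tcp_rot: [-0.2, 3.131, -0.002]
wrist_force: [0.3, -0.5, -3.2]
width: 0.666
grip_force: 70.1
time: 8.95
tool_pos: [0.6965, -0.1233, 0.1735]
tcp_rot: [0.2, -3.135, -0.0]
wrist_force: [1.2, -0.0, 0.9]
width: 1.0
grip_force: 0.0
t8.9 p [ 696.5 -123.3  173.5] x [-0.992 -0.127  0.001] y [-0.127  0.992  0.   ] z [-0.001  0.    -1.   ] F [ 1.2 -0.   0.9] w1.000 g0.0
```

```bash
python3 -m inch '[38,9,0,0,0,0,85, 40,10,0,0,0,0,85, 40,10,0,0,0,0,85, 40,10,0,0,0,0,85, 34,9,0,0,0,0,85, -4,36,0,0,0,0,85, -5,40,0,0,0,0,85, -5,40,0,0,0,0,85]'
python3 -m inch '[-5,42,0,0,0,0,85, -5,42,0,0,0,0,85, -5,42,0,0,0,0,85, -5,36,0,0,0,0,85, 0,0,0,0,0,7.4,85, 0,0,0,0,0,7.4,85, 0,0,0,0,0,7.4,85, 0,0,0,0,0,7.1,85]'
python3 -c "
from h import *
s,M=st()
snap('top','t3',(270,90,430,270),3.3)
im=cv2.imread('pics/t3.png');cv2.imwrite('pics/t3.png',np.clip(255*(im/255.)**0.55,0,255).astype('uint8'))"
```

```text
time: 9.75
tool_pos: [0.4991, 0.0175, 0.1729]
tcp_rot: [-0.197, 3.134, -0.0]
wrist_force: [1.1, -0.4, 0.3]
width: 0.995
grip_force: 0.0
time: 10.55
tool_pos: [0.4986, 0.1803, 0.1725]
tcp_rot: [0.606, 3.082, 0.0]
wrist_force: [0.6, -0.1, 0.1]
width: 0.997
grip_force: 0.0
t10.6 p [498.6 180.3 172.5] x [-0.925  0.379 -0.   ] y [0.379 0.925 0.   ] z [ 0.  0. -1.] F [ 0.6 -0.1  0.1] w0.997 g0.0
```

View pics/t3.png

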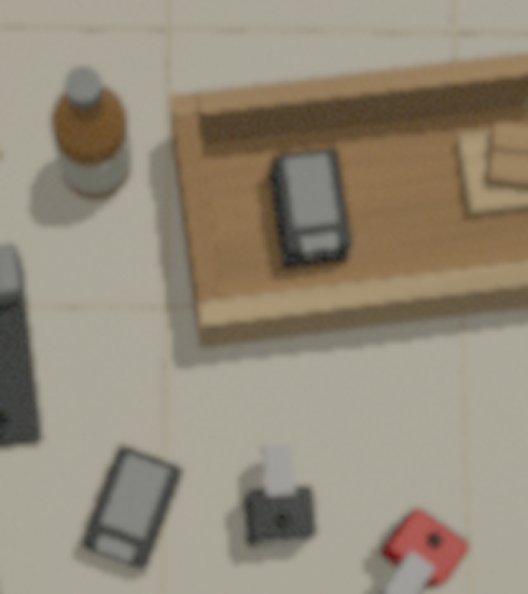

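The charged pack lies in the crate at crop (310,205). The spent pack is still at crop (131,507) with its latch end towards the robot.

Run:
```python
from h import *
uv=np.array([(123,447),(181,468),(141,566),(83,543)])/3.3+np.array([270,90])-0.35
p,r=fit('top',PK,uv,[.44,.03,-.4]);print(p[:2]*1000,np.degrees(p[2]),np.round(r,1).tolist())
s,M=st();g=np.array([p[0],p[1],.0155]);print('delta tool mm',M.T@(g-s['tool_pos'])*1000, 'yaw tool x-180',np.degrees(np.arctan2(M[1,0],M[0,0])))
```

```text
[441.00315516  25.24209822] -21.639902418371488 [[-0.8, -1.6], [1.3, 0.0], [0.9, 1.2], [-1.5, 0.0]]
t10.6 p [498.6 180.2 172.5] x [-0.924  0.383 -0.   ] y [0.383 0.924 0.   ] z [ 0.  0. -1.] F [-0.6  0.3 -0.2] w0.993 g0.0
delta tool mm [  -6.09037662 -165.19191948  156.98347077] yaw tool x-180 157.47539224658712
```

```bash
python3 -m inch '[-1,-25,0,0,0,-0.6,85, -1,-40,0,0,0,0,85, -1,-40,0,0,0,0,85, -2,-40,10,0,0,0,85, -1,-20,30,0,0,0,85, 0,0,40,0,0,0,85, 0,0,40,0,0,0,85, 0,0,25,0,0,0,85]' 25
python3 -m inch '[0,0,9,0,0,0,85, 0,0,0,0,0,0,85, 0,0,0,0,0,0,50, 0,0,0,0,0,0,50, 0,0,0,0,0,0,50, 0,0,0,0,0,0,50, 0,0,0,0,0,0,50, 0,0,0,0,0,0,50]' 40
python3 -c "
from h import *
s,M=st()"
python3 -m inch '[0,0,0,0,0,0,50, 0,0,0,0,0,0,50, 0,0,-10,0,0,0,50, 0,0,-15,0,0,0,50, 0,0,-15,0,0,0,50, 0,0,0,0,0,0,50, 0,0,0,0,0,0,50, 0,0,0,0,0,0,50]' 70
python3 -c "
from h import *
s,M=st();print(s['width']*85.4)"
```

```text
time: 11.4
tool_pos: [0.442, 0.0238, 0.0251]
tcp_rot: [-0.581, -3.085, 0.001]
wrist_force: [-0.1, 0.3, 0.6]
width: 0.996
grip_force: 0.0
time: 12.2
tool_pos: [0.4459, 0.0242, 0.0203]
tcp_rot: [0.581, 3.083, 0.001]
wrist_force: [-0.3, 0.1, 6.2]
width: 0.677
grip_force: 43.9
t12.2 p [445.9  24.2  20.3] x [-0.931  0.364 -0.004] y [0.364 0.931 0.001] z [ 0.004 -0.    -1.   ] F [-0.3  0.1  6.2] w0.677 g43.9
time: 13.0
tool_pos: [0.4429, 0.0243, 0.0576]
tcp_rot: [-0.583, -3.086, 0.0]
wrist_force: [-0.7, -0.3, -3.5]
width: 0.669
grip_force: 75.7
t13.0 p [442.9  24.3  57.6] x [-0.931  0.365  0.001] y [ 0.365  0.931 -0.   ] z [-0.001  0.    -1.   ] F [-0.7 -0.3 -3.5] w0.669 g75.7
57.17048932622584
```

```bash
python3 -m inch '[0,0,-10,0,0,-7.2,50, 0,0,-10,0,0,-7.2,50, 0,0,0,0,0,-7.2,50, 0,0,0,0,0,-7.1,50, -10,30,0,0,0,0,50, -15,36,0,0,0,0,50, -15,36,0,0,0,0,50, -11,24,0,0,0,0,50]'
python3 -m inch '[0,0,0,0,0,0,50, 0,0,0,0,0,0,50, 0,0,0,0,0,0,50, 0,0,0,0,0,0,50, 0,0,0,0,0,0,50, 0,0,0,0,0,0,50, 0,0,0,0,0,0,50, 0,0,0,0,0,0,50]'
python3 -c "
from h import *
s,M=st();print(s['width']*85.4, M.T@(np.array([.4771,.1563,.0413])-s['tool_pos'])*1000,np.degrees(np.arctan2(M[1,0],M[0,0]))+360)"
```

```text
time: 13.8
tool_pos: [0.4781, 0.1576, 0.0773]
tcp_rot: [0.201, -3.134, -0.0]
wrist_force: [-1.2, -0.5, -2.1]
width: 0.669
grip_force: 75.8
time: 14.6
tool_pos: [0.4784, 0.1555, 0.0784]
tcp_rot: [-0.199, 3.135, 0.0]
wrist_force: [0.3, 0.2, -2.9]
width: 0.669
grip_force: 75.9
t14.6 p [478.4 155.5  78.4] x [-0.992 -0.127 -0.   ] y [-0.127  0.992  0.   ] z [ 0.  0. -1.] F [ 0.3  0.2 -2.9] w0.669 g75.9
57.174335354240334 [ 1.18355336  0.962661   37.08858568] 187.27847602703534
```

```bash
python3 -m inch '[1,1,12,0,0,0,50, 0,0,12,0,0,0,50, 0,0,8,0,0,0,50, 0,0,4,0,0,0,50, 0,0,0.5,0,0,0,50, 0,0,0,0,0,0,50, 0,0,0,0,0,0,50, 0,0,0,0,0,0,50]'
python3 -c "
from h import *
s,M=st();print(s['torque'],s['width']*85.4, M.T@(np.array([.4771,.1563,.0413])-s['tool_pos'])*1000)"
```

```text
time: 15.4
tool_pos: [0.4774, 0.1566, 0.0418]
tcp_rot: [-0.2, 3.135, 0.0]
wrist_force: [0.3, 0.5, -3.4]
width: 0.66
grip_force: 76.1
t15.4 p [477.4 156.6  41.8] x [-0.992 -0.127 -0.   ] y [-0.127  0.992  0.   ] z [ 0.  0. -1.] F [ 0.3  0.5 -3.4] w0.660 g76.1
[0.02670011 0.03423066 0.01122624] 56.3954007190802 [ 0.29013864 -0.25252575  0.53369862]
```

```bash
python3 -m inch '[-2,0,0,0,0,0,50, -3,0,0,0,0,0,50, -4,0,0,0,0,0,50, -4,0,0,0,0,0,50, -4,0,0,0,0,0,50, -4,0,0,0,0,0,50, -4,0,0,0,0,0,50, 0,0,0,0,0,0,50]'
python3 -c "
from h import *
s,M=st();print(s['torque'],s['width']*85.4, M.T@(np.array([.4771,.1563,.0413])-s['tool_pos'])*1000)"
```

```text
time: 16.2
tool_pos: [0.5029, 0.1599, 0.0419]
tcp_rot: [-0.2, 3.134, 0.0]
wrist_force: [0.3, 0.4, -2.9]
width: 0.667
grip_force: 76.0
t16.2 p [502.9 159.9  41.9] x [-0.992 -0.127 -0.001] y [-0.127  0.992  0.   ] z [ 0.001  0.    -1.   ] F [ 0.3  0.4 -2.9] w0.667 g76.0
[ 0.00040696 -0.02883894 -0.02246519] 56.9794909084726 [26.02792013 -0.26036111  0.60375205]
```

Free travel on the rail (no contact force). I push on towards home.

```bash
python3 -m inch '[-6,0,0,0,0,0,50, -6,0,0,0,0,0,50, -6,0,0,0,0,0,50, -6,0,0,0,0,0,50, -6,0,0,0,0,0,50, -6,0,0,0,0,0,50, 0,0,0,0,0,0,50, 0,0,0,0,0,0,50]' 90
python3 -c "
from h import *
s,M=st();print(s['torque'],s['width']*85.4, M.T@(np.array([.4771,.1563,.0413])-s['tool_pos'])*1000)"
python3 -m inch '[-2,0,0,0,0,0,50, -2,0,0,0,0,0,50, -2,0,0,0,0,0,50, -2,0,0,0,0,0,50, -2,0,0,0,0,0,50, -2,0,0,0,0,0,50, 0,0,0,0,0,0,50, 0,0,0,0,0,0,50]' 90
python3 -c "
from h import *
s,M=st();print(s['torque'],s['width']*85.4, M.T@(np.array([.4771,.1563,.0413])-s['tool_pos'])*1000)"
```

```text
time: 17.0
tool_pos: [0.5378, 0.1643, 0.0417]
tcp_rot: [0.2, -3.135, 0.0]
wrist_force: [0.0, -0.2, -2.3]
width: 0.661
grip_force: 100.3
t17.0 p [537.8 164.3  41.7] x [-0.992 -0.127  0.   ] y [-0.127  0.992 -0.   ] z [-0. -0. -1.] F [ 0.  -0.2 -2.3] w0.661 g100.3
[ 0.05411716 -0.06204282  0.00913374] 56.43070786742626 [61.19012575 -0.21905727  0.43444749]
time: 17.8
tool_pos: [0.5497, 0.1658, 0.0417]
tcp_rot: [0.2, -3.135, 0.0]
wrist_force: [-0.6, 0.5, -2.6]
width: 0.66
grip_force: 100.3
t17.8 p [549.7 165.8  41.7] x [-0.992 -0.127  0.   ] y [-0.127  0.992  0.   ] z [-0. -0. -1.] F [-0.6  0.5 -2.6] w0.660 g100.3
[ 0.05688003 -0.04641309  0.02111791] 56.32489842515331 [73.18256497 -0.25226137  0.45596324]
```

```bash
python3 -m inch '[-1.5,0,0,0,0,0,50, -1.5,0,0,0,0,0,50, -1.5,0,0,0,0,0,50, -1.5,0,0,0,0,0,50, -1,0,0,0,0,0,50, -1,0,0,0,0,0,50, 0,0,0,0,0,0,50, 0,0,0,0,0,0,50]'
python3 -c "
from h import *
s,M=st();print(s['torque'],s['width']*85.4, M.T@(np.array([.4771,.1563,.0413])-s['tool_pos'])*1000)"
python3 -m inch '[-1.5,0,0,0,0,0,50, -1.5,0,0,0,0,0,50, -1.5,0,0,0,0,0,50, -1.5,0,0,0,0,0,50, 0,0,0,0,0,0,50, 0,0,0,0,0,0,50, 0,0,0,0,0,0,50, 0,0,0,0,0,0,50]'
python3 -c "
from h import *
s,M=st();print(s['torque'],s['width']*85.4, M.T@(np.array([.4771,.1563,.0413])-s['tool_pos'])*1000)"
```

```text
time: 18.6
tool_pos: [0.5588, 0.1671, 0.0426]
tcp_rot: [-0.2, 3.133, 0.001]
wrist_force: [-1.4, 0.5, 2.1]
width: 0.657
grip_force: 101.1
t18.6 p [558.8 167.1  42.6] x [-0.992 -0.127 -0.003] y [-0.127  0.992  0.   ] z [ 0.003  0.001 -1.   ] F [-1.4  0.5  2.1] w0.657 g101.1
[-0.05575678  0.02152263  0.01818147] 56.12771013468733 [82.4562641  -0.34344092  1.06720242]
time: 19.4
tool_pos: [0.5648, 0.1678, 0.0423]
tcp_rot: [-0.2, 3.133, 0.001]
wrist_force: [3.5, 0.8, 2.4]
width: 0.658
grip_force: 101.2
t19.4 p [564.8 167.8  42.3] x [-0.992 -0.127 -0.003] y [-0.127  0.992  0.   ] z [ 0.003  0.001 -1.   ] F [3.5 0.8 2.4] w0.658 g101.2
[ 0.0911053  -0.80809161  0.0131695 ] 56.16666797744004 [88.42353105 -0.29104451  0.80500055]
```

```bash
python3 -m inch '[-1,0,0,0,0,0,50, -1,0,0,0,0,0,50, 0,0,0,0,0,0,50, 0,0,0,0,0,0,50, 0,0,0,0,0,0,50, 0,0,0,0,0,0,50, 0,0,0,0,0,0,50, 0,0,0,0,0,0,50]'
python3 -c "
from h import *
s,M=st();print(s['torque'],s['width']*85.4, M.T@(np.array([.4771,.1563,.0413])-s['tool_pos'])*1000)"
python3 -m inch '[-1,0,0,0,0,0,50, -1,0,0,0,0,0,50, 0,0,0,0,0,0,50, 0,0,0,0,0,0,50, 0,0,0,0,0,0,50, 0,0,0,0,0,0,50, 0,0,0,0,0,0,50, 0,0,0,0,0,0,50]'
python3 -c "
from h import *
s,M=st();print(s['torque'],s['width']*85.4, M.T@(np.array([.4771,.1563,.0413])-s['tool_pos'])*1000)"
```

```text
time: 20.2
tool_pos: [0.5654, 0.1678, 0.0418]
tcp_rot: [0.2, -3.135, 0.0]
wrist_force: [0.4, 0.3, 2.0]
width: 0.661
grip_force: 101.2
t20.2 p [565.4 167.8  41.8] x [-0.992 -0.127  0.   ] y [-0.127  0.992 -0.   ] z [-0. -0. -1.] F [0.4 0.3 2. ] w0.661 g101.2
[ 0.0839651  -0.29894514  0.01946298] 56.46091468070119 [89.09063962 -0.21856795  0.45798964]
time: 21.0
tool_pos: [0.5678, 0.1682, 0.0419]
tcp_rot: [-0.2, 3.135, 0.0]
wrist_force: [4.8, 0.9, -0.2]
width: 0.662
grip_force: 101.1
t21.0 p [567.8 168.2  41.9] x [-0.992 -0.127 -0.001] y [-0.127  0.992  0.   ] z [ 0.001  0.    -1.   ] F [ 4.8  0.9 -0.2] w0.662 g101.1
[ 0.08181358 -0.83845992 -0.01081474] 56.5390354063908 [91.47474321 -0.23997065  0.57247058]
```

```bash
python3 -m inch '[-1,0,0,0,0,0,50, -1,0,0,0,0,0,50, 0,0,0,0,0,0,50, 0,0,0,0,0,0,50, 0,0,0,0,0,0,50, 0,0,0,0,0,0,50, 0,0,0,0,0,0,50, 0,0,0,0,0,0,50]'
python3 -c "
from h import *
s,M=st();print(s['torque'],s['width']*85.4, M.T@(np.array([.4771,.1563,.0413])-s['tool_pos'])*1000)"
python3 -m inch '[-1,0,0,0,0,0,50, -1,0,0,0,0,0,50, 0,0,0,0,0,0,50, 0,0,0,0,0,0,50, 0,0,0,0,0,0,50, 0,0,0,0,0,0,50, 0,0,0,0,0,0,50, 0,0,0,0,0,0,50]'
python3 -c "
from h import *
s,M=st();print(s['torque'],s['width']*85.4, M.T@(np.array([.4771,.1563,.0413])-s['tool_pos'])*1000)"
```

```text
time: 21.8
tool_pos: [0.5689, 0.1683, 0.0414]
tcp_rot: [0.2, -3.134, 0.0]
wrist_force: [0.8, -0.0, -2.7]
width: 0.659
grip_force: 101.1
t21.8 p [568.9 168.3  41.4] x [-0.992 -0.127  0.001] y [-0.127  0.992 -0.   ] z [-0.001 -0.    -1.   ] F [ 0.8 -0.  -2.7] w0.659 g101.1
[ 0.03951561 -0.1650997  -0.02602401] 56.29908187738583 [92.56544881 -0.21484832  0.21719023]
time: 22.6
tool_pos: [0.5712, 0.1686, 0.0417]
tcp_rot: [0.2, -3.135, 0.0]
wrist_force: [-0.6, 0.5, -1.9]
width: 0.663
grip_force: 101.0
t22.6 p [571.2 168.6  41.7] x [-0.992 -0.127  0.   ] y [-0.127  0.992 -0.   ] z [-0. -0. -1.] F [-0.6  0.5 -1.9] w0.663 g101.0
[ 0.06287929  0.06832777 -0.01477979] 56.64470453440624 [94.94034572 -0.21450878  0.41153692]
```

```bash
python3 -m inch '[-1,0,0,0,0,0,50, -1,0,0,0,0,0,50, 0,0,0,0,0,0,50, 0,0,0,0,0,0,50, 0,0,0,0,0,0,50, 0,0,0,0,0,0,50, 0,0,0,0,0,0,50, 0,0,0,0,0,0,50]'
python3 -c "
from h import *
s,M=st();print(s['torque'],s['width']*85.4, M.T@(np.array([.4771,.1563,.0413])-s['tool_pos'])*1000)"
python3 -m inch '[-1,0,0,0,0,0,50, -1,0,0,0,0,0,50, 0,0,0,0,0,0,50, 0,0,0,0,0,0,50, 0,0,0,0,0,0,50, 0,0,0,0,0,0,50, 0,0,0,0,0,0,50, 0,0,0,0,0,0,50]'
python3 -c "
from h import *
s,M=st();print(s['torque'],s['width']*85.4, M.T@(np.array([.4771,.1563,.0413])-s['tool_pos'])*1000)"
```

```text
time: 23.4
tool_pos: [0.5713, 0.1686, 0.0412]
tcp_rot: [0.199, -3.131, 0.001]
wrist_force: [-5.3, -0.7, -0.7]
width: 0.661
grip_force: 101.1
t23.4 p [571.3 168.6  41.2] x [-0.992 -0.127  0.005] y [-0.127  0.992 -0.   ] z [-0.005 -0.001 -1.   ] F [-5.3 -0.7 -0.7] w0.661 g101.1
[-0.14103732  0.73696156 -0.15682416] 56.41447501122002 [94.97332514 -0.23395411  0.34172212]
time: 24.2
tool_pos: [0.5713, 0.1686, 0.041]
tcp_rot: [0.198, -3.127, 0.001]
wrist_force: [-11.4, -1.7, 4.7]
width: 0.664
grip_force: 101.6
t24.2 p [571.3 168.6  41. ] x [-0.992 -0.126  0.009] y [-0.126  0.992 -0.   ] z [-0.009 -0.001 -1.   ] F [-11.4  -1.7   4.7] w0.664 g101.6
[-0.25822818  1.47179532 -0.28871158] 56.68198254277183 [94.94643716 -0.26263307  0.51314459]
```

Hard stop reached at the housing: the position is held and the force is rising. I back off the preload, release, rise and park aside to look.

```bash
python3 -m inch '[2,0,0,0,0,0,50, 1,0,0,0,0,0,50, 0,0,0,0,0,0,85, 0,0,0,0,0,0,85, 0,0,0,0,0,0,85, 0,0,0,0,0,0,85, 0,0,-20,0,0,0,85, 0,0,-40,0,0,0,85]' 40
python3 -m inch '[0,0,-40,0,0,0,85, 0,0,-30,0,0,0,85, 30,-20,0,0,0,0,85, 40,-40,0,0,0,0,85, 10,-40,0,0,0,0,85, 0,-40,0,0,0,0,85, 0,0,0,0,0,0,85, 0,0,0,0,0,0,85]'
python3 -c "
from h import *
s,M=st()
snap('scene','s2',(330,150,450,240),5)
snap('top','t4',(190,155,350,275),5)
im=cv2.imread('pics/t4.png');cv2.imwrite('pics/t4.png',np.clip(255*(im/255.)**0.55,0,255).astype('uint8'))"
```

```text
time: 25.0
tool_pos: [0.5695, 0.168, 0.0987]
tcp_rot: [0.199, -3.128, 0.002]
wrist_force: [0.6, 0.6, 0.5]
width: 0.994
grip_force: 0.0
time: 25.8
tool_pos: [0.5153, 0.0243, 0.1723]
tcp_rot: [-0.196, 3.134, 0.001]
wrist_force: [0.6, 0.5, 0.3]
width: 0.997
grip_force: 0.0
t25.8 p [515.3  24.3 172.3] x [-0.992 -0.125 -0.001] y [-0.125  0.992  0.   ] z [ 0.001  0.    -1.   ] F [0.6 0.5 0.3] w0.997 g0.0
```

View pics/t4.png

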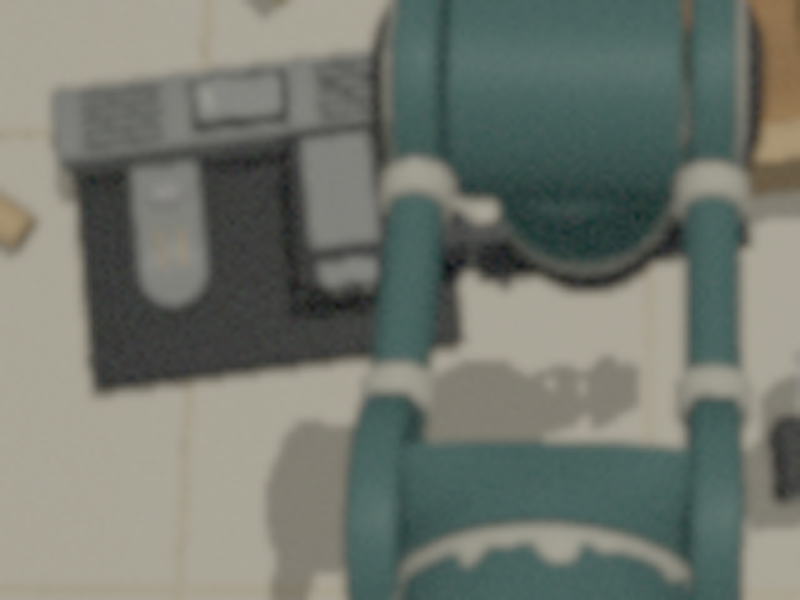

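The pack sits where the charged one sat, with its rear edge at crop y≈312. Next I check the switch point.

```bash
python3 - <<'E'
from h import *
for u,v in ((212,100),(240,97)): print(px('top',190+u/5-.4,155+v/5-.4,.07)*1000)
E
python3 -m inch '[0,30,0,0,0,0,0, 0,40,0,0,0,0,0, 0,45,0,0,0,0,0, 0,45,0,0,0,0,0, 0,45,0,0,0,0,0, -45,0,0,0,0,0,0, -45,0,0,0,0,0,0, -43,0,0,0,0,0,0]'
python3 -m inch '[0,0,20,0,0,0,0, 0,0,30,0,0,0,0, 0,0,20,0,0,0,0, 0,0,10,0,0,0,0, 0,0,5,0,0,0,0, 0,0,0,0,0,0,0, 0,0,0,0,0,0,0, 0,0,0,0,0,0,0]'
python3 -c "
from h import *
s,M=st()"
```

```text
[624.22503781 240.10218731  70.        ]
[626.07022558 224.86351177  70.        ]
time: 26.7
tool_pos: [0.6214, 0.2485, 0.1716]
tcp_rot: [-0.207, 3.135, 0.0]
wrist_force: [0.4, -0.3, -0.1]
width: -0.002
grip_force: 0.0
time: 27.5
tool_pos: [0.6218, 0.2457, 0.0885]
tcp_rot: [-0.2, 3.133, 0.001]
wrist_force: [-0.2, 0.8, 0.0]
width: -0.0
grip_force: 0.0
t27.5 p [621.8 245.7  88.5] x [-0.992 -0.127 -0.003] y [-0.127  0.992  0.001] z [ 0.003  0.001 -1.   ] F [-0.2  0.8  0. ] w-0.000 g0.0
```

```bash
python3 -m inch '[0,0,6,0,0,0,0, 0,0,5,0,0,0,0, 0,0,3,0,0,0,0, 0,0,1.5,0,0,0,0, 0,0,1.5,0,0,0,0, 0,0,1,0,0,0,0, 0,0,0,0,0,0,0, 0,0,0,0,0,0,0]'
python3 -m inch '[0,0,1.5,0,0,0,0, 0,0,0,0,0,0,0, 0,0,1.5,0,0,0,0, 0,0,0,0,0,0,0, 0,0,1,0,0,0,0, 0,0,0,0,0,0,0, 0,0,0,0,0,0,0, 0,0,0,0,0,0,0]'
```

```text
time: 28.3
tool_pos: [0.621, 0.2452, 0.0689]
tcp_rot: [-0.2, 3.135, -0.0]
wrist_force: [-0.3, 0.6, 1.8]
width: -0.0
grip_force: 0.6
time: 29.1
tool_pos: [0.6211, 0.2457, 0.0671]
tcp_rot: [-0.2, 3.134, 0.001]
wrist_force: [-5.6, 1.7, 12.9]
width: -0.002
grip_force: 6.4
```

```bash
python3 -m inch '[0,0,-20,0,0,0,0, 0,0,-40,0,0,0,0, 0,0,-40,0,0,0,0, 30,0,0,0,0,0,0, 40,0,0,0,0,0,30, 45,0,0,0,0,0,85, 45,0,0,0,0,0,85, 45,0,0,0,0,0,85]'
python3 -m inch '[15,-20,0,0,0,0.7,85, 10,-40,0,0,0,0.7,85, 0,-40,0,0,0,0.7,85, 0,-40,0,0,0,0.7,85, 0,-20,0,0,0,0,85, 0,0,0,0,0,0,85, 0,0,0,0,0,0,85, 0,0,0,0,0,0,85]'
python3 -c "
from h import *
s,M=st()
snap('top','t5')
im=cv2.imread('pics/t5_full.png');im=np.clip(255*(im/255.)**0.55,0,255).astype('uint8')
def c(u0,v0,u1,v1,s): return cv2.resize(im[v0:v1,u0:u1],None,fx=s,fy=s,interpolation=cv2.INTER_CUBIC)
cv2.imwrite('pics/t5.png',np.vstack([c(200,155,350,225,5),np.hstack([c(330,215,405,275,5),c(420,215,495,275,5)])]))"
```

```text
time: 29.9
tool_pos: [0.4157, 0.2181, 0.164]
tcp_rot: [0.2, -3.135, 0.002]
wrist_force: [-0.3, 0.7, 0.8]
width: 0.679
grip_force: 0.0
time: 30.7
tool_pos: [0.4089, 0.0574, 0.1646]
tcp_rot: [0.124, -3.139, -0.0]
wrist_force: [0.2, 0.4, -0.2]
width: 1.002
grip_force: 0.0
t30.7 p [408.9  57.4 164.6] x [-0.997 -0.079  0.   ] y [-0.079  0.997  0.   ] z [-0.  0. -1.] F [ 0.2  0.4 -0.2] w1.002 g0.0
```

View pics/t5.png

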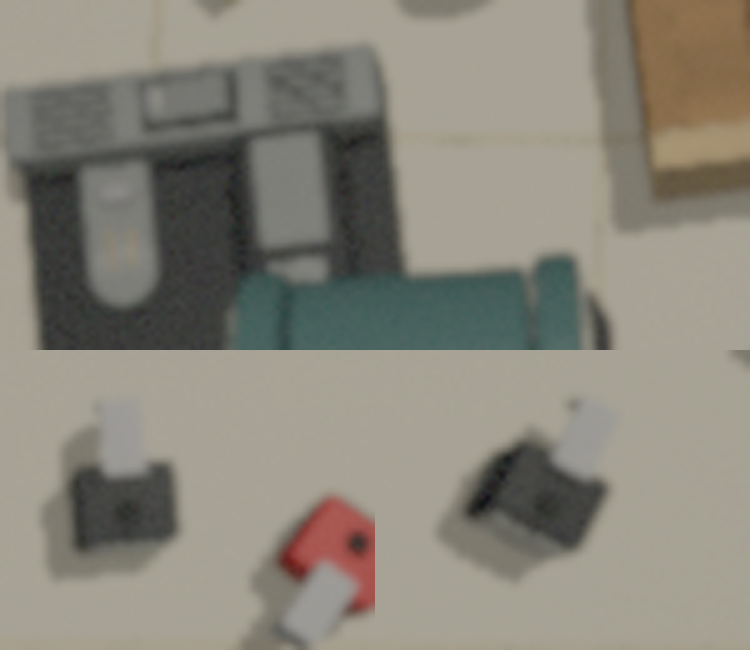

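The rocker now shows its dark gap at the right (-y) end at crop (235,75), so the marked half is down. Lamp A is at crop (125,508) and lamp B at crop (550,497); both are unmoved.

Run:
```python
from h import *
s,M=st()
def sh(n,loc,uv,o,sc,x0):
    p,r=fit('top',loc,np.array(uv)/sc+np.array(o)-0.5+0.5/sc,x0);print(n,np.round(p[:2]*1000,1),'yaw',round(np.degrees(p[2]),1),'res',np.round(r,1).tolist());return p
a=sh('lampA',LM,[(72,120),(172,112),(176,185),(77,198),(97,52),(142,50)],(330,215),5,[.43,-.1,0])
sh('lampB',LM,[(152,95),(232,137),(200,198),(120,158),(197,52),(243,62)],(420,215),5,[.44,-.36,-.4])
a=np.array([.4335,-.0955]);print(M.T@(np.r_[a,.025]-s['tool_pos'])*1000)
```

```text
t30.8 p [408.9  57.6 164.6] x [-0.997 -0.08   0.   ] y [-0.08   0.997  0.   ] z [-0.  0. -1.] F [-0.9  0.9  0.1] w0.996 g0.0
lampA [433.1 -95.2] yaw 4.2 res [[-0.5, -0.7], [0.3, -0.4], [0.9, 1.4], [-0.3, 0.2], [0.2, 0.0], [-0.6, -0.1]]
lampB [ 438.7 -362.4] yaw -27.2 res [[-1.8, -1.5], [1.2, -0.3], [0.9, 2.1], [-2.2, 0.4], [1.2, -1.1], [-0.5, 0.7]]
[ -12.35553491 -154.6283352   139.54717268]
```

```bash
python3 -m inch '[-2,-30,0,0,0,0.3,85, -3,-40,0,0,0,0,85, -3,-40,0,0,0,0,85, -3,-34,0,0,0,0,85, -1,-10,20,0,0,0,85, 0,0,30,0,0,0,85, 0,0,40,0,0,0,85, 0,0,30,0,0,0,85]' 25
python3 -m inch '[0,0,15,0,0,0,85, 0,0,3,0,0,0,85, 0,0,0,0,0,0,85, 0,0,0,0,0,0,45, 0,0,0,0,0,0,45, 0,0,0,0,0,0,45, 0,0,0,0,0,0,45, 0,0,0,0,0,0,45]' 30
python3 - <<'E'
from h import *
s,M=st();print(s['torque'],s['width']*85.4)
im=cv2.imread('pics/t3_full.png').astype(float).sum(2)
c=np.array([.7097,-.2124,np.radians(8.1)])
# profile across the near rim, averaged along y
xs=np.arange(-.135,-.05,.001)
for y0,y1 in((0.02,.09),(.09,.17),(-.16,-.09)):
    pr=np.zeros(len(xs))
    for y in np.linspace(y0,y1,30):
        uv=np.array([proj('top',[*tow(c,(x,y)),.095]) for x in xs],np.float32)
        pr+=cv2.remap(im.astype(np.float32),uv[:,:1],uv[:,1:],cv2.INTER_LINEAR)[:,0]/30
    print(y0,y1,[int(v) for v in pr[::2]])
E
```

```text
time: 31.55
tool_pos: [0.4321, -0.0948, 0.043]
tcp_rot: [0.117, -3.138, -0.001]
wrist_force: [0.2, 0.3, -0.9]
width: 0.998
grip_force: 0.0
time: 32.35
tool_pos: [0.434, -0.0961, 0.0283]
tcp_rot: [-0.115, 3.136, -0.001]
wrist_force: [0.6, 2.0, 5.8]
width: 0.654
grip_force: 33.1
t32.4 p [434.  -96.1  28.3] x [-0.997 -0.073 -0.003] y [-0.073  0.997 -0.001] z [ 0.003 -0.001 -1.   ] F [0.6 2.  5.8] w0.654 g33.1
[0.12998392 0.03803336 0.12836946] 55.886142686630265
0.02 0.09 [283, 246, 219, 207, 203, 201, 195, 180, 158, 135, 121, 115, 113, 112, 112, 116, 137, 175, 217, 246, 262, 267, 268, 267, 264, 259, 248, 228, 207, 193, 186, 181, 176, 170, 163, 156, 148, 140, 134, 133, 135, 136, 143]Traceback (most recent call last):
  File "<stdin>", line 10, in <module>
  File "h.py", line 15, in proj
    P=viewer.camera_params(name);K=np.array(P['K']);T=np.array(P['world_to_cam'])
ValueError: time passes only in moves, steps and waits
```

```bash
python3 - <<'E'
import re
t=open('h.py').read()
t=t.replace("P=viewer.camera_params(name);","P=CP(name);").replace("def snap","import functools\n@functools.lru_cache\ndef CP(name): return viewer.camera_params(name)\ndef snap",1)
open('h.py','w').write(t)
E
python3 - <<'E'
from h import *
c=np.array([.7097,-.2124,np.radians(8.1)])
def prof(cam,fn,segs,xs):
    im=cv2.imread(fn).astype(np.float32).sum(2)
    for y0,y1 in segs:
        pr=np.zeros(len(xs))
        for y in np.linspace(y0,y1,30):
            uv=np.array([proj(cam,[*tow(c,(x,y)),.095]) for x in xs],np.float32)
            pr+=cv2.remap(im,uv[:,:1],uv[:,1:],cv2.INTER_LINEAR)[:,0]/30
        g=np.gradient(pr);i=np.argsort(-abs(g))[:1]
        k=[j for j in range(2,len(g)-2) if abs(g[j])==max(abs(g[j-2:j+3])) and abs(g[j])>5]
        print(cam,y0,y1,[(round(xs[j]*1000,1),round(g[j],1)) for j in k])
prof('top','pics/t3_full.png',[(-.16,-.08),(-.08,0),(0,.08),(.08,.17)],np.arange(-.125,-.06,.001))
prof('scene','pics/s1_full.png',[(-.16,-.08),(-.08,0),(0,.08),(.08,.17)],np.arange(-.125,-.06,.001))
E
python3 -m inch '[0,0,0,0,0,0,45, 0,0,0,0,0,0,45, 0,0,-10,0,0,0,45, 0,0,-20,0,0,0,45, 0,0,-30,0,0,0,45, 0,0,-30,0,0,0,45, 0,0,-20,0,0,0,45, 0,0,0,0,0,0,45]' 50
python3 -c "
from h import *
s,M=st();print(s['torque'],s['width']*85.4)"
```

```text
top -0.16 -0.08 [(np.float64(-120.0), np.float64(-12.3)), (np.float64(-101.0), np.float64(19.6)), (np.float64(-81.0), np.float64(-15.7))]
top -0.08 0 [(np.float64(-120.0), np.float64(-11.3)), (np.float64(-101.0), np.float64(19.9)), (np.float64(-81.0), np.float64(-11.4))]
top 0 0.08 [(np.float64(-119.0), np.float64(-12.0)), (np.float64(-101.0), np.float64(20.9)), (np.float64(-81.0), np.float64(-11.1))]
top 0.08 0.17 [(np.float64(-119.0), np.float64(-12.3)), (np.float64(-100.0), np.float64(22.6)), (np.float64(-81.0), np.float64(-10.2)), (np.float64(-70.0), np.float64(-8.3)), (np.float64(-64.0), np.float64(-6.5))]
scene -0.16 -0.08 [(np.float64(-101.0), np.float64(-17.4)), (np.float64(-81.0), np.float64(-34.8))]
scene -0.08 0 [(np.float64(-101.0), np.float64(-17.3)), (np.float64(-80.0), np.float64(-36.7))]
scene 0 0.08 [(np.float64(-101.0), np.float64(-16.6)), (np.float64(-80.0), np.float64(-33.9))]
scene 0.08 0.17 [(np.float64(-120.0), np.float64(8.0)), (np.float64(-100.0), np.float64(-13.8)), (np.float64(-80.0), np.float64(-31.8))]
time: 33.15
tool_pos: [0.4347, -0.0965, 0.1402]
tcp_rot: [-0.115, 3.133, -0.003]
wrist_force: [1.6, -0.7, -3.3]
width: 0.645
grip_force: 53.7
t33.1 p [434.7 -96.5 140.2] x [-0.997 -0.073 -0.006] y [-0.073  0.997 -0.002] z [ 0.006 -0.002 -1.   ] F [ 1.6 -0.7 -3.3] w0.645 g53.7
[-0.00744705 -0.00424307 -0.02914703] 55.06614707808258
```

Both cameras place the near board at crate x = -101 to -81 from my fit, so its position is good to about 1 mm. I carry lamp A over the rim.

```bash
python3 -m inch '[0,0,0,0,0,-2,45, 0,0,0,0,0,-2,45, -25,-10,0,0,0,0,45, -35,-15,0,0,0,0,45, -35,-15,0,0,0,0,45, -25,-10,0,0,0,0,45, -9.5,-3.5,0,0,0,0,45, 0,0,0,0,0,0,45]'
python3 -m inch '[0,0,10,0,0,0,45, 0,0,20,0,0,0,45, 0,0,15,0,0,0,45, 0,0,5,0,0,0,45, 0,0,0,0,0,0,45, 0,0,0,0,0,0,45, 0,0,0,0,0,0,45, 0,0,0,0,0,0,45]'
python3 -c "
from h import *
s,M=st();print(s['torque'],s['width']*85.4,M.T@(np.array([.5706,-.1312,.088])-s['tool_pos'])*1000)
snap('scene','s3',(220,150,340,270),5)"
```

```text
time: 33.95
tool_pos: [0.568, -0.1302, 0.135]
tcp_rot: [0.224, -3.131, -0.001]
wrist_force: [-0.4, 0.4, -3.0]
width: 0.648
grip_force: 53.6
time: 34.75
tool_pos: [0.5691, -0.1305, 0.0878]
tcp_rot: [-0.225, 3.132, -0.001]
wrist_force: [0.4, 0.1, -2.8]
width: 0.652
grip_force: 53.6
t34.8 p [ 569.1 -130.5   87.8] x [-0.99  -0.143 -0.002] y [-0.143  0.99  -0.001] z [ 0.002 -0.    -1.   ] F [ 0.4  0.1 -2.8] w0.652 g53.6
[-0.00342443  0.02351236  0.03852185] 55.721948822672516 [-1.40978993 -0.9425274  -0.16540027]
```

View pics/s3.png

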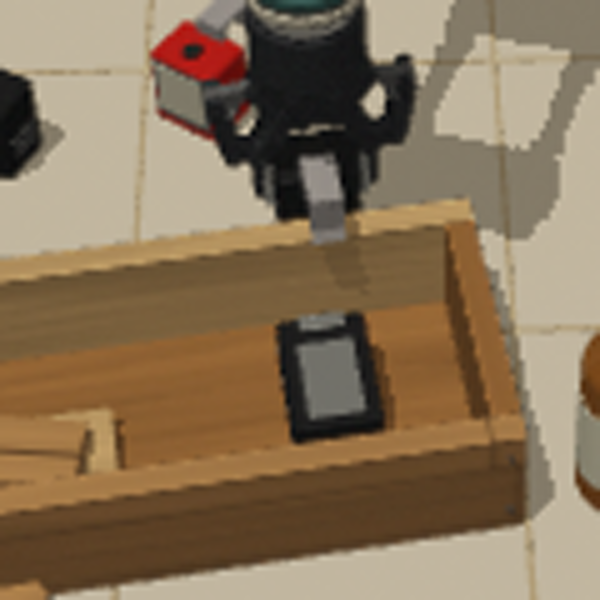

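The hook leg overhangs the rim's inner edge: its bottom is at crop (313,243)–(346,239), with the bend at about y = 208. I compare that with the prediction.

Run:
```python
from h import *
for off in(-.003,-.001,.001):
    p=[*tow([.5691,-.1305,np.radians(8.2)],(off,0)),np.radians(8.2)]
    f=lambda x,y,z:(proj('scene',[*tow(p,(x,y)),.0595+z])-[220,150]+.4)*5
    print(off,[np.round(f(x,y,z)).tolist() for x,y,z in((.058,-.011,.043),(.058,.011,.043),(.054,.011,.08),(.054,-.011,.08),(.022,.011,.08))])
```

```text
-0.003 [[312.0, 241.0], [346.0, 237.0], [343.0, 194.0], [309.0, 198.0], [336.0, 158.0]]
-0.001 [[313.0, 244.0], [347.0, 239.0], [344.0, 196.0], [309.0, 201.0], [336.0, 160.0]]
0.001 [[313.0, 246.0], [347.0, 241.0], [344.0, 198.0], [310.0, 203.0], [337.0, 162.0]]
```

```bash
python3 -m inch '[-2,-0.5,0,0,0,0,45, 0,0,6,0,0,0,45, 0,0,6,0,0,0,45, 0,0,6,0,0,0,45, 0,0,4,0,0,0,45, 0,0,0,0,0,0,45, 0,0,0,0,0,0,45, 0,0,0,0,0,0,45]'
python3 -c "
from h import *
s,M=st();print(s['torque'],s['width']*85.4)"
python3 -m inch '[0,0,6,0,0,0,45, 0,0,6,0,0,0,45, 0,0,2,0,0,0,45, 0,0,2,0,0,0,45, 0,0,1,0,0,0,45, 0,0,0,0,0,0,45, 0,0,0,0,0,0,45, 0,0,0,0,0,0,45]'
python3 -c "
from h import *
s,M=st();print(s['torque'],s['width']*85.4)"
```

```text
time: 35.6
tool_pos: [0.5706, -0.1305, 0.065]
tcp_rot: [-0.225, 3.133, -0.0]
wrist_force: [0.3, 0.5, -2.4]
width: 0.646
grip_force: 53.6
t35.6 p [ 570.6 -130.5   65. ] x [-0.99  -0.143 -0.   ] y [-0.143  0.99  -0.   ] z [ 0. -0. -1.] F [ 0.3  0.5 -2.4] w0.646 g53.6
[-0.00414142  0.00759737 -0.02682545] 55.17417790240663
time: 36.4
tool_pos: [0.5705, -0.1305, 0.0479]
tcp_rot: [-0.225, 3.133, -0.0]
wrist_force: [-0.1, -0.1, -1.7]
width: 0.651
grip_force: 53.7
t36.4 p [ 570.5 -130.5   47.9] x [-0.99  -0.143 -0.   ] y [-0.143  0.99  -0.   ] z [ 0. -0. -1.] F [-0.1 -0.1 -1.7] w0.651 g53.7
[-0.02937415  0.01422308 -0.01630224] 55.59509208152804
```

```bash
python3 -m inch '[0,0,1,0,0,0,45, 0,0,0,0,0,0,45, 0,0,0,0,0,0,62, 0,0,0,0,0,0,75, 0,0,0,0,0,0,85, 0,0,0,0,0,0,85, 0,0,0,0,0,0,85, 0,0,-10,0,0,0,85]' 30
python3 -m inch '[0,0,-30,0,0,0,85, 0,0,-40,0,0,0,85, 0,0,-40,0,0,0,85, 35,0,0,0,0,0,85, 40,0,0,0,0,0,85, 40,0,0,0,0,0,85, 0,0,0,0,0,0,85, 0,0,0,0,0,0,85]'
python3 - <<'E'
from h import *
s,M=st()
snap('scene','s4',(220,150,340,250),5)
b=np.array([.4386,-.363,.026])
print('to lampB', M.T@(b-s['tool_pos'])*1000, 'x ang',np.degrees(np.arctan2(M[1,0],M[0,0]))%360)
E
```

```text
time: 37.2
tool_pos: [0.5689, -0.1301, 0.0555]
tcp_rot: [0.225, -3.13, -0.002]
wrist_force: [-0.7, 0.2, 1.1]
width: 0.995
grip_force: 0.0
time: 38.0
tool_pos: [0.4563, -0.1471, 0.1677]
tcp_rot: [-0.223, 3.132, -0.001]
wrist_force: [0.1, -0.4, -0.1]
width: 0.995
grip_force: 0.0
t38.0 p [ 456.3 -147.1  167.7] x [-0.99  -0.142 -0.002] y [-0.142  0.99  -0.001] z [ 0.002 -0.001 -1.   ] F [ 0.1 -0.4 -0.1] w0.995 g0.0
to lampB [  48.32033873 -211.13463542  141.73501333] x ang 188.14165466258632
```

View pics/s4.png

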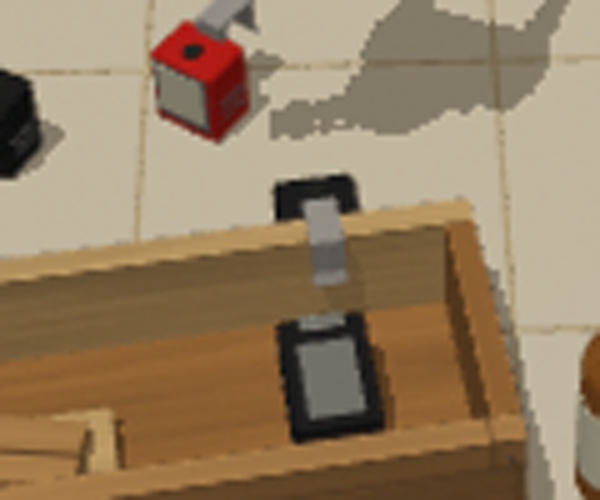

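Lamp A hangs with its hook over the rim, strap at crop (325,240). Now lamp B.

```bash
python3 -m inch '[8,-35,0,0,0,0,85, 10,-44,0,0,0,0,85, 10,-44,0,0,0,0,85, 10,-44,0,0,0,0,85, 10.3,-44,0,0,0,0,85, 0,0,0,0,0,7,85, 0,0,0,0,0,7,85, 0,0,0,0,0,7,85]' 25
python3 -m inch '[0,0,10,0,0,7,85, 0,0,20,0,0,7,85, 0,0,30,0,0,0,85, 0,0,20,0,0,0,85, 0,0,0,0,0,0,85, 0,0,0,0,0,0,85, 0,0,0,0,0,0,85, 0,0,0,0,0,0,85]'
python3 - <<'E'
from h import *
s,M=st()
b=np.array([.4386,-.363,.026])
print('to lampB', M.T@(b-s['tool_pos'])*1000, 'x ang',np.degrees(np.arctan2(M[1,0],M[0,0]))%360)
E
```

```text
time: 38.85
tool_pos: [0.4402, -0.3639, 0.1669]
tcp_rot: [0.359, 3.12, -0.0]
wrist_force: [-0.8, 0.3, -0.0]
width: 0.994
grip_force: 0.0
time: 39.65
tool_pos: [0.4401, -0.3636, 0.0885]
tcp_rot: [0.727, 3.053, -0.002]
wrist_force: [0.8, -0.1, 1.0]
width: 0.996
grip_force: 0.0
t39.6 p [ 440.1 -363.6   88.5] x [-0.893  0.451 -0.003] y [ 0.451  0.893 -0.001] z [ 0.002 -0.002 -1.   ] F [ 0.8 -0.1  1. ] w0.996 g0.0
to lampB [ 1.82239127 -0.0895204  62.53228687] x ang 153.2120052212649
```

```bash
python3 -m inch '[1.5,0,25,0,0,0,85, 0,0,25,0,0,0,85, 0,0,10,0,0,0,85, 0,0,2,0,0,0,85, 0,0,0,0,0,0,45, 0,0,0,0,0,0,45, 0,0,0,0,0,0,45, 0,0,0,0,0,0,45]' 30
python3 -m inch '[0,0,0,0,0,0,45, 0,0,0,0,0,0,45, 0,0,0,0,0,0,45, 0,0,0,0,0,0,45, 0,0,0,0,0,0,45, 0,0,0,0,0,0,45, 0,0,0,0,0,0,45, 0,0,0,0,0,0,45]' 50
python3 -c "
from h import *
s,M=st();print(s['torque'],s['width']*85.4)"
python3 -m inch '[0,0,-10,0,0,0,45, 0,0,-20,0,0,0,45, 0,0,-30,0,0,0,45, 0,0,-30,0,0,0,45, 0,0,-22,0,0,0,45, 0,0,0,0,0,0,45, 0,0,0,0,0,0,45, 0,0,0,0,0,0,45]'
python3 -c "
from h import *
s,M=st();print(s['torque'],s['width']*85.4)"
```

```text
time: 40.45
tool_pos: [0.4387, -0.363, 0.0265]
tcp_rot: [0.727, 3.053, -0.002]
wrist_force: [0.1, -0.9, 5.4]
width: 0.657
grip_force: 32.4
time: 41.25
tool_pos: [0.4387, -0.363, 0.0266]
tcp_rot: [0.727, 3.053, -0.002]
wrist_force: [-0.7, 0.3, 6.1]
width: 0.651
grip_force: 52.2
t41.2 p [ 438.7 -363.    26.6] x [-0.893  0.451 -0.003] y [ 0.451  0.893 -0.001] z [ 0.002 -0.002 -1.   ] F [-0.7  0.3  6.1] w0.651 g52.2
[ 0.16543923  0.03792725 -0.02177018] 55.59562671146779
time: 42.05
tool_pos: [0.4362, -0.3608, 0.1348]
tcp_rot: [-0.727, -3.053, -0.003]
wrist_force: [-0.1, -0.3, -1.6]
width: 0.654
grip_force: 53.0
t42.0 p [ 436.2 -360.8  134.8] x [-0.893  0.451  0.003] y [0.451 0.893 0.001] z [-0.003  0.002 -1.   ] F [-0.1 -0.3 -1.6] w0.654 g53.0
[-0.00770604 -0.00541981 -0.00410309] 55.866019587210694
```

```bash
python3 -m inch '[0,0,0,0,0,-5,45, 0,0,0,0,0,-7.5,45, 0,0,0,0,0,-7.5,45, 0,0,0,0,0,-7.5,45, 0,0,0,0,0,-7.5,45, -20,6,0,0,0,0,45, -35,11,0,0,0,0,45, -40,12,0,0,0,0,45]'
python3 -m inch '[-40,11,0,0,0,0,45, -20,6,0,0,0,0,45, -9.5,2.5,0,0,0,0,45, 0,0,10,0,0,0,45, 0,0,20,0,0,0,45, 0,0,14,0,0,0,45, 0,0,4,0,0,0,45, 0,0,0,0,0,0,45]'
python3 -m inch '[0,0,0,0,0,0,45, 0,0,0,0,0,0,45, 0,0,0,0,0,0,45, 0,0,0,0,0,0,45, 0,0,0,0,0,0,45, 0,0,0,0,0,0,45, 0,0,0,0,0,0,45, 0,0,0,0,0,0,45]'
python3 - <<'E'
from h import *
s,M=st();print(s['torque'],s['width']*85.4,M.T@(np.array([.5939,-.2896,.0866])-s['tool_pos'])*1000,np.degrees(np.arctan2(M[1,0],M[0,0]))%360)
snap('scene','s5',(180,150,340,270),5)
t=s['tool_pos'];a=np.arctan2(M[1,0],M[0,0])-np.pi
for off in(-.003,0,.003):
    p=[*tow([t[0],t[1],a],(off,0)),a]
    f=lambda x,y,z:(proj('scene',[*tow(p,(x,y)),t[2]-.0266+z])-[180,150]+.4)*5
    print(off,[np.round(f(x,y,z)).tolist() for x,y,z in((.058,-.011,.043),(.058,.011,.043))])
E
```

```text
time: 42.85
tool_pos: [0.5261, -0.3189, 0.1342]
tcp_rot: [0.221, -3.13, -0.004]
wrist_force: [-0.1, -1.5, -2.3]
width: 0.652
grip_force: 53.0
time: 43.65
tool_pos: [0.5913, -0.2904, 0.0869]
tcp_rot: [0.223, -3.13, -0.003]
wrist_force: [-0.5, 0.4, -2.0]
width: 0.653
grip_force: 57.2
time: 44.45
tool_pos: [0.5935, -0.2903, 0.0888]
tcp_rot: [-0.225, 3.133, 0.0]
wrist_force: [0.1, 1.1, -0.9]
width: 0.651
grip_force: 57.1
t44.5 p [ 593.5 -290.3   88.8] x [-0.99  -0.143 -0.   ] y [-0.143  0.99   0.   ] z [ 0.  0. -1.] F [ 0.1  1.1 -0.9] w0.651 g57.1
[-0.00545193  0.1325209   0.02917678] 55.62191894752358 [-0.5124892   0.67660079  2.19209593] 188.2054291561657
-0.003 [[261.0, 275.0], [295.0, 270.0]]
0 [[261.0, 278.0], [296.0, 274.0]]
0.003 [[261.0, 282.0], [296.0, 277.0]]
```

View pics/s5.png

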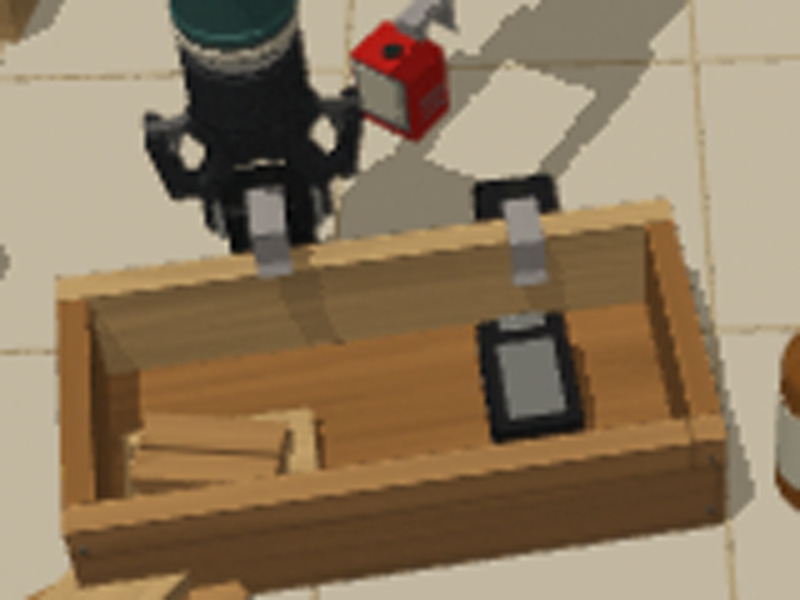

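The leg bottom is at crop (258,277)–(293,272), inside the rim's inner edge and within about 2 mm of the prediction. I lower it.

```bash
python3 -m inch '[-1,0,0,0,0,0,45, 0,0,6,0,0,0,45, 0,0,6,0,0,0,45, 0,0,6,0,0,0,45, 0,0,6,0,0,0,45, 0,0,0,0,0,0,45, 0,0,0,0,0,0,45, 0,0,0,0,0,0,45]'
python3 -c "
from h import *
s,M=st();print(s['torque'],s['width']*85.4)"
python3 -m inch '[0,0,6,0,0,0,45, 0,0,6,0,0,0,45, 0,0,3,0,0,0,45, 0,0,2,0,0,0,45, 0,0,1,0,0,0,45, 0,0,0,0,0,0,45, 0,0,0,0,0,0,45, 0,0,0,0,0,0,45]'
python3 -c "
from h import *
s,M=st();print(s['torque'],s['width']*85.4)"
```

```text
time: 45.3
tool_pos: [0.5937, -0.2898, 0.0641]
tcp_rot: [0.225, -3.132, -0.002]
wrist_force: [-2.8, 0.5, -2.7]
width: 0.645
grip_force: 57.0
t45.3 p [ 593.7 -289.8   64.1] x [-0.99  -0.143  0.002] y [-0.143  0.99   0.001] z [-0.002  0.001 -1.   ] F [-2.8  0.5 -2.7] w0.645 g57.0
[0.01291154 0.83378445 0.0888655 ] 55.065927465137236
time: 46.1
tool_pos: [0.5938, -0.2906, 0.0471]
tcp_rot: [0.225, -3.132, 0.001]
wrist_force: [-4.9, -1.6, -0.1]
width: 0.651
grip_force: 57.2
t46.1 p [ 593.8 -290.6   47.1] x [-0.99  -0.143  0.001] y [-0.143  0.99  -0.   ] z [-0.001 -0.    -1.   ] F [-4.9 -1.6 -0.1] w0.651 g57.2
[-0.20069177  1.06532601  0.13012647] 55.59301463209872
```

```bash
python3 -m inch '[1,0,0,0,0,0,45, 1,0,0,0,0,0,45, 0,0,0,0,0,0,45, 0,0,0,0,0,0,45, 0,0,1,0,0,0,45, 0,0,0,0,0,0,45, 0,0,0,0,0,0,45, 0,0,0,0,0,0,45]'
python3 -c "
from h import *
s,M=st();print(s['torque'],s['width']*85.4)"
```

```text
time: 46.9
tool_pos: [0.5925, -0.2906, 0.0458]
tcp_rot: [-0.225, 3.133, -0.0]
wrist_force: [-0.4, -0.2, -2.2]
width: 0.653
grip_force: 57.0
t46.9 p [ 592.5 -290.6   45.8] x [-0.99  -0.143 -0.   ] y [-0.143  0.99  -0.   ] z [ 0. -0. -1.] F [-0.4 -0.2 -2.2] w0.653 g57.0
[-0.04367816  0.01466412  0.00145983] 55.77863335668027
```

Free of side load and almost seated. I release, lift clear, then look at everything.

```bash
python3 -m inch '[0,0,1,0,0,0,45, 0,0,0,0,0,0,45, 0,0,0,0,0,0,62, 0,0,0,0,0,0,75, 0,0,0,0,0,0,85, 0,0,0,0,0,0,85, 0,0,0,0,0,0,85, 0,0,-10,0,0,0,85]' 30
python3 -m inch '[0,0,-30,0,0,0,85, 0,0,-40,0,0,0,85, 0,0,-40,0,0,0,85, 35,0,0,0,0,0,85, 40,0,0,0,0,0,85, 40,0,0,0,0,0,85, 20,0,0,0,0,0,85, 0,0,0,0,0,0,85]'
python3 - <<'E'
from h import *
s,M=st()
snap('scene','s6',(170,150,440,290),2.9)
im=cv2.imread('pics/s6_full.png');a=cv2.resize(im[160:270,170:330],None,fx=5,fy=5,interpolation=cv2.INTER_CUBIC)[:330]
a=cv2.resize(im[165:230,185:345],None,fx=5,fy=5,interpolation=cv2.INTER_CUBIC)
i1=cv2.imread('pics/s1_full.png')
b=np.hstack([cv2.resize(x[170:225,345:425],None,fx=5,fy=5,interpolation=cv2.INTER_CUBIC) for x in (i1,im)])
cv2.imwrite('pics/s6.png',np.vstack([a,b]))
E
```

```text
time: 47.7
tool_pos: [0.5911, -0.2899, 0.0535]
tcp_rot: [0.224, -3.131, -0.003]
wrist_force: [-0.2, 0.9, -0.9]
width: 0.995
grip_force: 0.0
time: 48.5
tool_pos: [0.4564, -0.31, 0.1655]
tcp_rot: [0.221, -3.133, 0.0]
wrist_force: [-0.1, -0.1, 0.0]
width: 0.993
grip_force: 0.0
t48.5 p [ 456.4 -310.   165.5] x [-0.99  -0.141  0.   ] y [-0.141  0.99  -0.   ] z [-0. -0. -1.] F [-0.1 -0.1  0. ] w0.993 g0.0
```

View pics/s6.png

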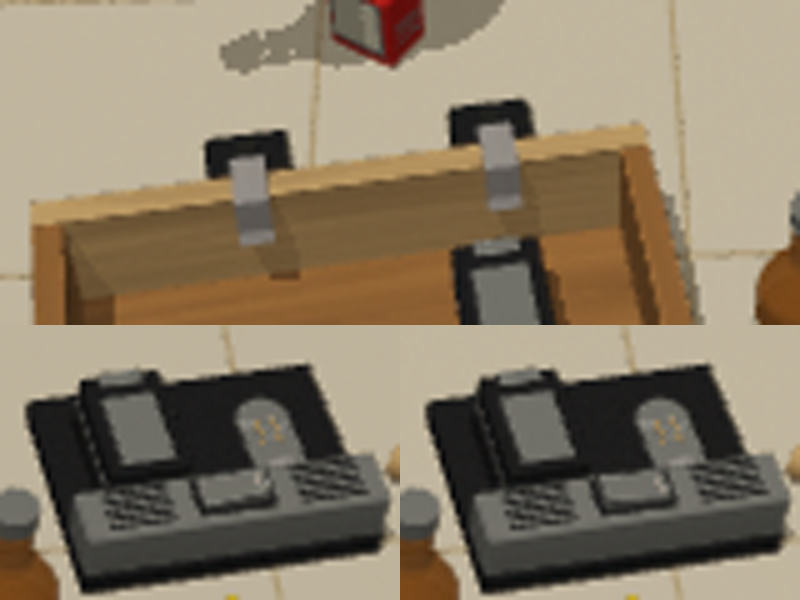

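Both lamps hang on the near rim, with straps at crop (250,200) and (500,165). The pack is home exactly where the charged one sat. The rocker has tipped compared with the start view: the near-right half at (650,485) is now down. The bottle is untouched. Handing in.

```bash
python3 -c "
from workcell import job
print(job.finish_job())"
```

```text
the job is handed in; nothing more can be done
None
```

The job is handed in after about 49 s of the 210 s: the charged pack is in the crate, the one spent pack on the table is home in bay0, the charger was switched on, and both work lamps hang on the crate's near rim. The hand-in call gave no verdict; the detent click and the rocker were judged from push force and the pictures, since neither joint can be read directly.

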